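# Put the coin tubes away in the oak coin box

### The arm

A 6-joint arm with a two-finger parallel gripper is mounted at the origin on the work surface. World frame = base frame: x ahead of the robot, y to its left, z up, the work surface at z = 0. Lengths are in m, angles in rad, forces in N, time in s.
With the tool pointing down it reaches from about 0.25 to 0.725 m from the base axis. Payload 4 kg.
Tool frame: the origin (TCP) lies on the centre line of the jaws, within the pads' length; the fingertips stand 17 mm ahead of it and the grasp point (between the pads) lies 2 mm behind it; z points along the fingers, y is the line along which they close (so a half turn about z gives the same grasp; the last joint's range is limited). The gripper opens to 85 mm and grips with 20 to 120 N. Pads are 22 mm wide; open, the fingers measure 114 mm over their backs; the gripper's body (76 mm by 85 mm) begins 54 mm behind the grasp point. The pads swing forward as they close: fully open they stand 13 mm farther back than shut.
Start: joints at [1.287, 0.241, 0.005, 1.335, 0, 1.571], TCP at [0.14, 0.48, 0.219] pointing down, gripper open.
Joint ranges: [-2.72, 2.72], [-1.05, 1.87], [-1.09, 1.28], [-1.99, 2.15], [-1.42, 1.44], [-3.14, 3.14]. Speed limits (rad/s): [2.79, 2.79, 3.14, 3.14, 3.14, 3.14].

### API

Orientations are given as a unit quaternion [x, y, z, w].
In Python, from workcell import bot, camera, get_calibration gives the robot as it stands.
- The arm moves only by the tool apply_moves, never from a script. Its argument "steps" is a list of rows, each a list of 3 entries, a list of its own where there are three numbers: the shift along the tool's x, y, z as a fraction of full scale, then the turn, a rotation vector about the tool's x, y, z as a fraction of full scale, then the opening, from 0 (shut) to 1 (fully open). A call has exactly 8 rows; each row shifts and turns the commanded pose from where the row before left it, along the tool's axes as they then stand; what a row does not reach is not made up. Full scale, the value 1, is 20 cm for a shift and pi rad for a turn. A row lasts 1/12 s, in which the tool goes at most 41.7 mm and 7.16 degrees, less where a joint would pass 70% of its speed; a pose out of reach is approached as far as the arm can. A call with a number of a shift or a turn outside -1 to 1 is refused whole. A call with a gripper value outside its range is refused whole. The fingers move at their own pace and stop on an object; the grip force is fixed at half the most. Time passes only in rows, so rows that do not move let the fingers close, or fill a call up. It gives the time, the measured TCP pose, the force, the opening and the grip force at its end, in the units of the state.
- bot.get_obs(): the state, without advancing time (a new reading comes with each control period).
- camera(name): name is "scene" or "top" or "wrist"; returns (picture, depth): 384x512x3 uint8, red, green, blue; 384x512 float32, m along the optical axis (not along the pixel's ray), 0 where there is no reading.
- get_calibration(name): a dict with "fov_y" (degrees; the focal length in pixels is half the picture's height over the tangent of half this angle, whatever the lens; pixels are square), "cx", "cy" (the principal point, pixels), "rvec" (rotation vector, rad) and "tvec" (3), from world to camera coordinates, as OpenCV has them. Camera axes: x right, y down, z forward; pixel columns grow to the right and rows downward; lengths in m; the calibration is good to about 2 mm. A picture is of the moment at which its call begins: read the wrist's pose just before it. get_calibration takes no time and is no camera call; for the wrist camera it gives the pose at the moment of the call.
- bot.job_done(): hands the job in; it is judged then, once.
The state is a dict: "clock": time; "joint_pos": joint angles; "joint_vel": joint speeds; "tau": joint torques, N m; "eef_pos": TCP position; "tool_rot": TCP orientation; "ft_force": force on the tool from outside, world axes, zero at the start; "ft_torque": the same for the moment, N m; "grip_width": finger opening in m; "grasp_force": force on a finger pad.
Only numpy, scipy, OpenCV 4.12 (cv2) and the standard library are available. Lean on these libraries where they do the work, as an engineer would, in place of code of your own. Each camera call takes 0.05 s, during which the arm holds its last target. There are 200 camera calls.

### The job

Two capped coin tubes have been left out on the radiator shelf. Drop each one, upright, into the well of the oak coin box that matches its diameter (the smallest well it will go into) so that it sits right down on the bottom, then slide the box's lid fully shut by its knob and let go. Leave the vase, lead reel, whistle and memo holder where they are.

Things in the scene. Friction and masses are not known exactly. Their poses are not given: they have to be found in the camera images.
- coin_box: oak coin box fixed to the shelf, 120 (x) x 250 (y) x 92 mm high; origin at the centre of its underside. A solid block 60 mm high holds four round wells, each 46 mm deep with a 2 mm chamfer, in a row along y, smallest at -y. End rails at both y ends, 8 mm thick, 92 mm high; front (-x) and back open above the block. The lid slides in the rails along x, 20 mm above the block.
- well0 (a point): centre of the mouth of the smallest well, bore 24 mm, at the block's top face (60 mm above the shelf); axes as the box's
- well1 (a point): centre of the mouth of the second well, bore 31 mm, at the block's top face; 44 mm from well0
- well2 (a point): centre of the mouth of the third well, bore 38 mm, at the block's top face; 51 mm from well1
- well3 (a point): centre of the mouth of the largest well, bore 45 mm, at the block's top face; 58 mm from well2. A tube fully down in a well stands 14 mm above the block and the lid passes over it; one that is not down blocks the lid.
- lid (a joint): travel of the oak lid in m along the box's +x: 0 = fully shut over the wells, 0.1 = fully open (hard stops at both). Starts 0.088 to 0.1 open, its front edge 48 to 60 mm beyond the row of wells. 1.5 N of friction; stays where left. Lid 120 (x) x 232 (y) x 7 mm, underside 80 mm and top face 87 mm above the shelf.
- lid_knob (a point): centre of the top of the lid's round steel knob, 18 mm across and 24 mm high (its foot narrows to 14 mm), standing on the lid's top face in the middle of its width, 20 mm behind the lid's front edge; the knob's top is 111 mm above the shelf. It travels with the lid.
- narrow_tube: clear plastic coin tube full of coins with a white cap, 28 mm across and 60 mm high (rigid, cap does not come off), about 0.14 kg, standing upright on the shelf; origin at the centre of its underside, z up along its axis
- wide_tube: the same kind of coin tube but 35 mm across, 60 mm high, about 0.21 kg, standing upright on the shelf; origin at the centre of its underside, z up along its axis
- vase: empty cream ceramic vase, 104 mm across, 180 mm high, loose; origin at the centre of its underside. Leave alone.
- lead_reel: red plastic dog lead reel case lying flat, disc 94 mm across and 32 mm thick with a loop handle reaching 84 mm from the centre to its +y; origin under the disc's centre. Leave alone.
- whistle: chrome whistle, about 60 mm long and 22 mm high, lying on the shelf, mouthpiece to its +x; origin under its round chamber. Leave alone.
- memo_holder: steel memo holder: round foot 64 mm across, thin stem and spring clip, 115 mm high; origin under the foot's centre. Leave alone.

How it is judged:
By the outcome, as a careful person would: the job done as asked, in the order asked, and still so for the second after the job is handed in, with the robot touching nothing.
It also fails if it takes over 64 s, if anything falls off the work surface, if the arm or the gripper's body presses on something with over 40 N, if the wrist force passes 120 N, or if a joint passes its speed limit or range.

## Working session

There is one attempt and no reset: what is moved stays moved. The work goes in short steps, Python scripts to look and compute and a tool call to move; the robot and the scene stay as the last step left them, time stands still between calls to the robot, and variables do not carry over. Pictures are saved under pics/ and viewed, at most 10 in all, crops included, and the job is handed in when it is done.

Besides the shell and the picture viewer there is one more tool, called in YAML: its name, and indented under it one key for each argument. apply_moves: Moves the arm, as the interface text tells. Its arguments: {"type":"object","properties":{"steps":{"type":"array"}},"required":["steps"]}

```bash
mkdir -p pics; ls
cat > h.py <<'E'
import numpy as np, cv2
from workcell import bot, camera, get_calibration
def cal(n):
    c=get_calibration(n); f=192/np.tan(np.radians(c["fov_y"])/2)
    return f,c["cx"],c["cy"],cv2.Rodrigues(np.array(c["rvec"],float))[0],np.array(c["tvec"],float).ravel(),c
def snap(n,name=None):
    C=cal(n); p,d=camera(n)
    if name: cv2.imwrite(f"pics/{name}.png",p[:,:,::-1])
    return p,d,C
def ray(C,u,v,z):
    f,cx,cy,R,t,_=C; o=-R.T@t; r=R.T@np.array([(u-cx)/f,(v-cy)/f,1]); return o+r*(z-o[2])/r[2]
def cloud(d,C):
    f,cx,cy,R,t,_=C; v,u=np.mgrid[:d.shape[0],:d.shape[1]]
    P=np.dstack([(u-cx)/f*d,(v-cy)/f*d,d])-t; P=P@R; P[d==0]=np.nan; return P
E
python3 - <<'E'
from h import *
p,d,C=snap("top","top1"); print(C[5])
q,e,D=snap("scene"); print(D[5])
cv2.imwrite("pics/both1.png",cv2.resize(np.vstack([p,q])[:,:,::-1],(400*1,600)) if 0 else q[:,:,::-1])
np.savez("s1",p=p,d=d,q=q,e=e)
o=bot.get_obs(); print(o)
E
```

```text
pics
{'fov_y': 53.44465263960903, 'cx': 249.20148803113196, 'cy': 192.85495466826268, 'rvec': array([ 2.12467529, -2.14713071,  0.11431867]), 'tvec': array([0.07164938, 0.61106561, 0.98772081])}
{'fov_y': 49.77332775038562, 'cx': 262.93761809438024, 'cy': 185.04775746263311, 'rvec': array([ 2.19416187,  1.04391553, -0.38818263]), 'tvec': array([-0.41844189, -0.26203244,  1.42872019])}
{'clock': 0.1, 'joint_pos': array([ 1.28696739e+00,  2.41371077e-01,  3.88824212e-03,  1.33522879e+00,
       -1.02676249e-05,  1.57082714e+00]), 'joint_vel': array([-0.00194212,  0.00036829,  0.0028004 ,  0.00191306,  0.00091981,
        0.00131566]), 'tau': array([-1.08961227e-03, -3.73137438e+01,  2.53010541e+01,  1.08830901e-02,
       -1.24229723e-04, -1.47932252e-05]), 'eef_pos': array([0.13985562, 0.47943128, 0.2184965 ]), 'tool_rot': array([ 1.41453779e-01,  9.89944398e-01, -9.48751754e-04, -1.30351974e-04]), 'ft_force': array([ 0.07624179,  0.01042861, -0.10337091]), 'ft_torque': array([-0.0207317 , -0.0018179 , -0.00951768]), 'grasp_force': 0.0, 'grip_width': 0.08559577716993687}
```

View pics/top1.png

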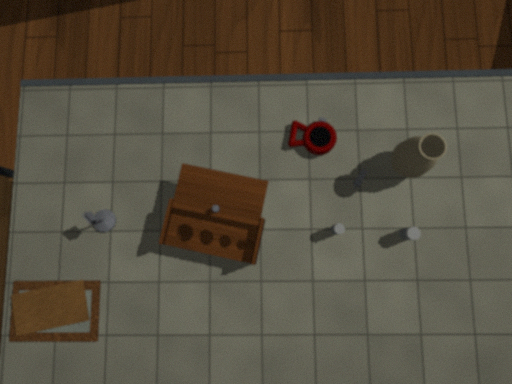

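View pics/both1.png

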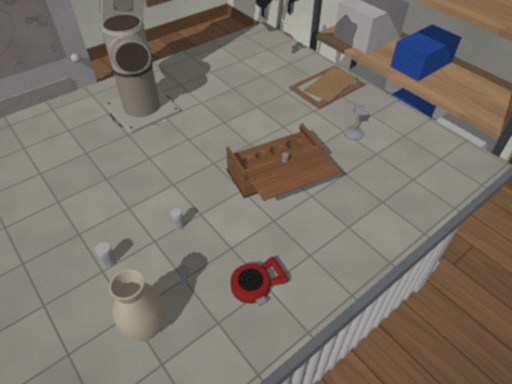

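Top view: box around (215,215) with its lid knob at (214,209) and wells at (186,232), (207,237), (225,241), (243,244). The tubes are at (338,229) and (413,233), the vase at (430,150), the reel at (320,137), and the whistle at about (362,182). The memo holder is at (104,220).

Run:
```python
from h import *
s=np.load("s1.npz"); C=cal("top"); D=cal("scene"); p,d=s['p'],s['d']; P=cloud(d,C); Q=cloud(s['e'],D)
for n,u,v,z in [("t1",338,229,.06),("t2",413,233,.06),("w_big",186,232,.06),("w2",207,237,.06),("w1",225,241,.06),("w_sm",243,244,.06),("knob",214,209,.111),("vase",432,146,.18),("reel",320,137,.03),("whis",362,182,.01),("memo",104,220,.0)]:
    print(n,ray(C,u,v,z).round(3),P[v,u].round(3))
for n,u,v,z in [("t1",178,213,.06),("t2",104,247,.06),("knob",285,157,.111)]:
    print("scene",n,ray(D,u,v,z).round(3),Q[v,u].round(3))
# tubes by height in scene+top cloud
for nm,PP in (("top",P),("scene",Q)):
  m=((PP[...,2]>.05)&(PP[...,2]<.07)).astype(np.uint8)
  n,l,st,ce=cv2.connectedComponentsWithStats(m)
  for i in range(1,n):
    if st[i,4]>20: 
        pts=PP[l==i]; print(nm,ce[i].round(1),st[i],pts.mean(0).round(4),np.ptp(pts[:,:2],axis=0).round(3))
f,cx,cy,R,t,_=C
print("z at floor med",np.nanmedian(P[...,2]))
```

```text
t1 [ 0.511 -0.166  0.06 ] [ 0.512 -0.166  0.059]
t2 [ 0.499 -0.358  0.06 ] [ 0.499 -0.357  0.062]
w_big [0.507 0.232 0.06 ] [0.509 0.241 0.016]
w2 [0.494 0.177 0.06 ] [0.495 0.183 0.015]
w1 [0.483 0.129 0.06 ] [0.484 0.133 0.015]
w_sm [0.475 0.082 0.06 ] [0.475 0.084 0.014]
knob [0.563 0.152 0.111] [0.562 0.152 0.112]
vase [ 0.698 -0.369  0.18 ] [ 0.721 -0.409  0.092]
reel [ 0.768 -0.132  0.03 ] [ 0.766 -0.131  0.036]
whis [ 0.643 -0.247  0.01 ] [ 0.645 -0.25  -0.001]
memo [0.546 0.477 0.   ] [0.545 0.471 0.015]
scene t1 [ 0.52  -0.165  0.06 ] [ 0.519 -0.165  0.059]
scene t2 [ 0.5   -0.354  0.06 ] [ 0.5   -0.354  0.06 ]
scene knob [0.573 0.145 0.111] [0.574 0.144 0.112]
top [399.7 164.5] [392 142  29  35 137] [ 0.6804 -0.335   0.0604] [0.095 0.07 ]
top [426.8 149.1] [421 143  11  14  52] [ 0.7209 -0.4089  0.0603] [0.038 0.021]
top [212.5 234.3] [ 165  208   93   55 2762] [0.5009 0.1622 0.0604] [0.143 0.242]
top [339. 228.] [334 223  11  11  98] [ 0.5139 -0.1685  0.0602] [0.026 0.027]
top [413.1 232.6] [406 226  15  14 163] [ 0.5005 -0.3585  0.0598] [0.034 0.036]
scene [35.4 22.1] [  0   9  74  28 383] [-0.724  -0.0858  0.06  ] [0.034 0.313]
scene [139.9 102.7] [120  92  38  17 194] [ 0.0446 -0.0173  0.06  ] [0.077 0.114]
scene [270.8 149.9] [ 233  129   79   41 1095] [0.4851 0.1723 0.0596] [0.117 0.233]
scene [237.9 172.6] [226 154  25  31 112] [0.4987 0.0398 0.0595] [0.122 0.027]
scene [175.5 213.2] [170 208  12  11 103] [ 0.5153 -0.1698  0.0586] [0.029 0.028]
scene [102.2 249. ] [ 95 242  16  15 182] [ 0.5013 -0.3591  0.0587] [0.037 0.034]
scene [131.1 294.2] [125 291  13   7  23] [ 0.6527 -0.3617  0.0652] [0.006 0.026]
scene [145.1 328.9] [115 304  50  36 284] [ 0.7371 -0.3752  0.0602] [0.058 0.101]
z at floor med 3.643365061562074e-05
```

apply_moves:
  steps:
    - [[-0.2,0,0],[0,0,0.024],1]
    - [[-0.2,0,0],[0,0,0.024],1]
    - [[-0.2,0,0],[0,0,0.024],1]
    - [[-0.2,0,0],[0,0,0.024],1]
    - [[-0.2,0,0],[0,0,0.024],1]
    - [[-0.2,0,0],[0,0,0.024],1]
    - [[-0.2,0,0],[0,0,0.024],1]
    - [[-0.2,0,0],[0,0,0.024],1]

```text
clock: 0.77
eef_pos: [0.4105, 0.3144, 0.2187]
tool_rot: [0.431, 0.902, -0.0, -0.0]
ft_force: [1.4, 1.1, -0.6]
grip_width: 0.0855
grasp_force: 0.0
```

apply_moves:
  steps:
    - [[-0.111,0.025,0],[0,0,0.0355],1]
    - [[-0.111,0.025,0],[0,0,0.0355],1]
    - [[-0.111,0.025,0],[0,0,0.0355],1]
    - [[-0.111,0.025,0],[0,0,0.0355],1]
    - [[-0.111,0.025,0],[0,0,0.0355],1]
    - [[-0.111,0.025,0],[0,0,0.0355],1]
    - [[-0.111,0.025,0],[0,0,0.0355],1]
    - [[-0.111,0.025,0],[0,0,0.0355],1]

```text
clock: 1.43
eef_pos: [0.4962, 0.1614, 0.2186]
tool_rot: [0.779, 0.628, -0.001, -0.0]
ft_force: [-1.1, 0.3, 0.0]
grip_width: 0.0856
grasp_force: 0.0
```

Run:
```python
from h import *
from scipy.spatial.transform import Rotation as Ro
o=bot.get_obs(); p,d,C=snap("wrist","w1"); np.savez("w1",p=p,d=d)
R=Ro.from_quat(o['tool_rot']).as_matrix(); print(o['eef_pos'].round(4)); print(R.round(3))
print("cam", (-C[3].T@C[4]).round(4), C[3].T[:,2].round(3))
P=cloud(d,C)
m=((np.abs(P[...,2]-.06)<.008)).astype(np.uint8)
np.save("C",np.array(0))
hole=((P[...,2]<.045)&(P[...,2]>0.005)).astype(np.uint8)
n,l,st,ce=cv2.connectedComponentsWithStats(hole)
for i in range(1,n):
  if st[i,4]>60: print(ce[i].round(1),st[i])
print(np.isnan(P[...,2]).sum())
```

```text
[0.4962 0.1614 0.2186]
[[ 0.212  0.977 -0.001]
 [ 0.977 -0.212 -0.   ]
 [-0.001 -0.001 -1.   ]]
cam [0.5143 0.2435 0.3733] [-0.07  -0.32  -0.945]
[252.5 101.3] [ 233   81   40   42 1302]
[252.5 153.3] [237 139  32  30 743]
[252.5 194.6] [241 185  24  20 377]
[252.5 227. ] [244 221  18  13 160]
[ 16.3 308.8] [   0  258   46  106 2883]
[475.  289.2] [ 433  258   76   72 3188]
[312.  341.9] [307 336  12  13 100]
[403.8 368.1] [396 362  17  13 153]
757
```

View pics/w1.png

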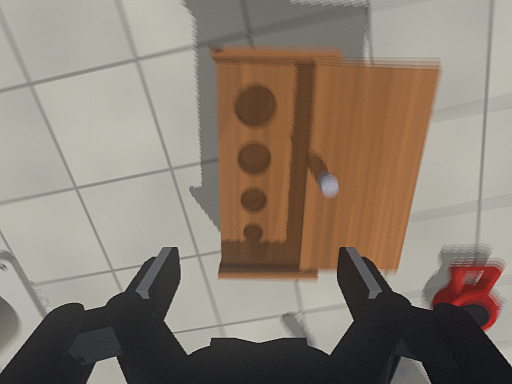

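The wrist picture is slightly blurred. It shows the wells at (255,104), (254,157), (253,200) and (253,232), the knob top at (329,186), and the lid's front edge at column 305.

```bash
cat >> h.py <<'E'
def wells(d,C,guess,z0=.06):
    P=cloud(d,C); out=[]
    m=(P[...,2]<z0-.003).astype(np.uint8)
    n,l,st,ce=cv2.connectedComponentsWithStats(m)
    for i in range(1,n):
        if 60<st[i,4]<6000:
            c=max(cv2.findContours((l==i).astype(np.uint8),0,cv2.CHAIN_APPROX_NONE)[0],key=len)[:,0]
            X=np.array([ray(C,u,v,z0)[:2] for u,v in c])
            (ctr,r)=cv2.minEnclosingCircle((X*1000).astype(np.float32))
            A=np.c_[2*X,np.ones(len(X))]; s=np.linalg.lstsq(A,(X**2).sum(1),rcond=None)[0]
            rr=np.sqrt(s[2]+s[0]**2+s[1]**2)
            if .008<rr<.03: out.append((s[0],s[1],rr,ctr[0]/1000,ctr[1]/1000,r/1000))
    return np.array(out)
E
python3 - <<'E'
from h import *
s=np.load("w1.npz"); C=cal("wrist"); W=wells(s['d'],C,None); print(W.round(4))
P=cloud(s['d'],C)
m=np.abs(P[...,2]-.111)<.004
k=P[m]; k=k[np.hypot(k[:,0]-.563,k[:,1]-.152)<.05]; print("knob",k.mean(0).round(4),np.ptp(k,axis=0).round(3),len(k))
m=np.abs(P[...,2]-.06)<.004; b=P[m]; b=b[np.hypot(b[:,0]-.5,b[:,1]-.16)<.15]; print("blocktop z",np.median(b[:,2]))
print(cv2.minAreaRect((b[:,:2]*1000).astype(np.float32)))
E
```

```text
[[ 0.507   0.2337  0.0217  0.5066  0.2336  0.0225]
 [ 0.4941  0.1777  0.0182  0.4939  0.1776  0.0189]
 [ 0.4826  0.1283  0.0146  0.4826  0.1281  0.0152]
 [ 0.4727  0.0857  0.011   0.4727  0.0855  0.0117]
 [ 0.1957 -0.1049  0.0292  0.1926 -0.1014  0.0404]
 [ 0.6569 -0.2089  0.0292  0.6613 -0.2071  0.0405]]
knob [0.5649 0.145  0.1111] [0.017 0.017 0.006] 254
blocktop z 0.06022938761939428
((500.204833984375, 158.08056640625), (234.10128784179688, 101.14401245117188), 76.9463119506836)
```

apply_moves:
  steps:
    - [[-0.2,0.0,0],[0,0,0],1]
    - [[-0.2,0.0,0],[0,0,0],1]
    - [[-0.2,0.0,0],[0,0,0],1]
    - [[-0.2,0.03,0],[0,0,0],1]
    - [[-0.2,0.05,0],[0,0,0],1]
    - [[-0.2,0.05,0],[0,0,0],1]
    - [[-0.2,0.05,0],[0,0,0],1]
    - [[-0.2,0.05,0],[0,0,0],1]

```text
clock: 2.15
eef_pos: [0.4741, -0.1618, 0.2191]
tool_rot: [0.777, 0.63, -0.0, -0.0]
ft_force: [0.5, 0.0, -0.2]
grip_width: 0.0853
grasp_force: 0.0
```

apply_moves:
  steps:
    - [[0,0.1,0.0],[0,0,0.0],1]
    - [[0.007,0.105,0.05],[0,0,0.0047],1]
    - [[0,0,0.1],[0,0,0],1]
    - [[0,0,0.1],[0,0,0],1]
    - [[0,0,0.05],[0,0,0],1]
    - [[0,0,0],[0,0,0],1]
    - [[0,0,0],[0,0,0],1]
    - [[0,0,0],[0,0,0],1]

```text
clock: 2.82
eef_pos: [0.5156, -0.1672, 0.1604]
tool_rot: [0.781, 0.624, 0.0, 0.001]
ft_force: [0.7, 0.6, -0.0]
grip_width: 0.0854
grasp_force: 0.0
```

```bash
cat >> h.py <<'E'
from scipy.spatial.transform import Rotation as Ro
def state():
    o=bot.get_obs(); R=Ro.from_quat(o['tool_rot']).as_matrix()
    print("t",round(o['clock'],2),"eef",o['eef_pos'].round(4),"yaw_y",np.degrees(np.arctan2(R[1,1],R[0,1])).round(2),"tilt",R[:2,2].round(4),"w",round(o['grip_width'],4),"F",np.round(o['ft_force'],1)); return o,R
def togo(o,R,tgt): print("to go (full-scale)",(R.T@(np.array(tgt)-o['eef_pos'])/.2).round(4))
def blobs(d,C,lo,hi,near,rad,mn=30):
    P=cloud(d,C); m=((P[...,2]>lo)&(P[...,2]<hi)&(np.hypot(P[...,0]-near[0],P[...,1]-near[1])<rad)).astype(np.uint8)
    n,l,st,ce=cv2.connectedComponentsWithStats(m)
    for i in range(1,n):
        if st[i,4]>mn:
            q=P[l==i]; c,r=cv2.minEnclosingCircle((q[:,:2]*1000).astype(np.float32)); print("blob",ce[i].round(1),"mean",q.mean(0).round(4),"circ",np.round(c,1),round(r,1))
E
python3 - <<'E'
from h import *
o,R=state(); p,d,C=snap("wrist","w2"); blobs(d,C,.056,.064,(.5145,-.169),.06); togo(o,R,(.5145,-.169,.048))
E
```

```text
t 2.82 eef [ 0.5156 -0.1672  0.1604] yaw_y -12.76 tilt [ 0.0015 -0.0005] w 0.0854 F [ 0.7  0.6 -0. ]
blob [255.9 189.1] mean [ 0.5134 -0.1687  0.06  ] circ [ 513.  -169.3] 14.3
to go (full-scale) [-0.0101 -0.0044  0.562 ]
```

apply_moves:
  steps:
    - [[-0.011,-0.009,0.1],[0,0,0],1]
    - [[0,0,0.15],[0,0,0],1]
    - [[0,0,0.15],[0,0,0],1]
    - [[0,0,0.1],[0,0,0],1]
    - [[0,0,0.06],[0,0,0],1]
    - [[0,0,0],[0,0,0],0.5]
    - [[0,0,0],[0,0,0],0]
    - [[0,0,0],[0,0,0],0]

```text
clock: 3.53
eef_pos: [0.5143, -0.1693, 0.0491]
tool_rot: [0.781, 0.624, 0.001, 0.001]
ft_force: [0.2, 0.9, 0.2]
grip_width: 0.0517
grasp_force: 0.0
```

apply_moves:
  steps:
    - [[0,0,0],[0,0,0],0]
    - [[0,0,0],[0,0,0],0]
    - [[0,0,0],[0,0,0],0]
    - [[0,0,0],[0,0,0],0]
    - [[0,0,-0.1],[0,0,0],0]
    - [[0,0,-0.15],[0,0,0],0]
    - [[0,0,-0.15],[0,0,0],0]
    - [[0,0,-0.1],[0,0,0],0]

```text
clock: 4.2
eef_pos: [0.5139, -0.1693, 0.1505]
tool_rot: [0.781, 0.624, 0.001, 0.002]
ft_force: [0.0, -0.8, -0.7]
grip_width: -0.0002
grasp_force: 0.0
```

Run:
```python
from h import *
o,R=state(); p,d,C=snap("wrist","w3"); blobs(d,C,.01,.075,(.5145,-.169),.12)
q,e,D=snap("scene"); cv2.imwrite("pics/s3.png",cv2.resize(q[120:300,60:300,::-1],None,fx=3,fy=3))
```

```text
t 4.2 eef [ 0.5139 -0.1693  0.1505] yaw_y -12.79 tilt [ 0.0035 -0.0011] w -0.0002 F [ 0.  -0.8 -0.7]
blob [256.6 184.8] mean [ 0.5138 -0.1656  0.0525] circ [ 512.9 -169.2] 14.2
```

View pics/w3.png

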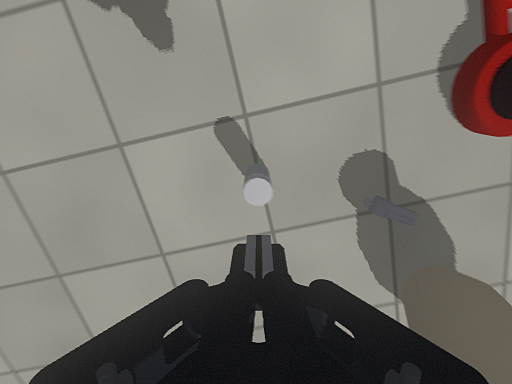

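View pics/s3.png

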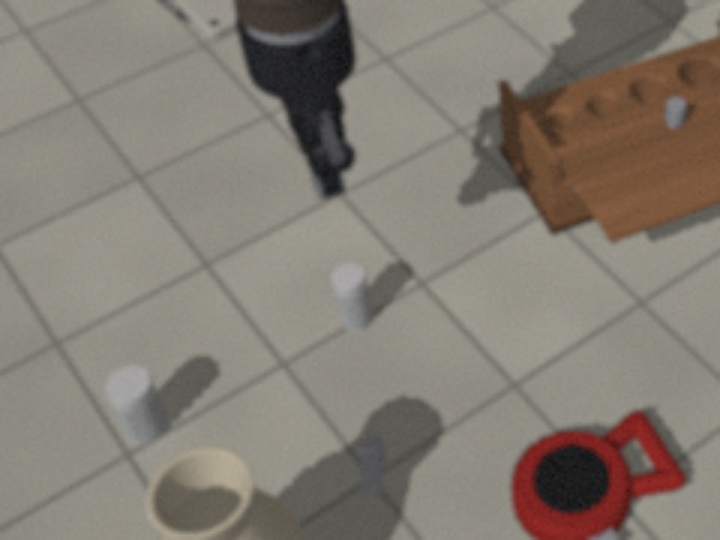

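The tube still stands upright at wrist pixel (258,192), with the shut fingertips at (258,238). In the scene crop the tips are at (335,190). I'll check whether the tips project where the TCP says they should.

Run:
```python
from h import *
o,R=state(); X=o['eef_pos']
for n in ("scene","wrist"):
    C=cal(n); f,cx,cy,Rc,t,c=C
    for dz in (0,.017):
        q=Rc@(X+R[:,2]*dz)+t; print(n,dz,(f*q[0]/q[2]+cx).round(1),(f*q[1]/q[2]+cy).round(1),"depth",q[2].round(3))
p,d,C=snap("wrist"); P=cloud(d,C); print(P[240,258],P[260,258],P[260,250],P[238,262]); print(d[230:262:4,254].round(3))
q,e,D=snap("scene"); Q=cloud(e,D)
m=(Q[...,2]>.1)&(np.hypot(Q[...,0]-X[0],Q[...,1]-X[1])<.06)&(Q[...,2]<.2); b=Q[m]; print(len(b)); i=np.argsort(b[:,2])[:12]; print(b[i].round(3))
```

```text
t 4.3 eef [ 0.5159 -0.1699  0.1522] yaw_y -12.79 tilt [ 0.0089 -0.003 ] w -0.0003 F [0.7 0.9 0.2]
scene 0 170.1 188.3 depth 0.975
scene 0.017 171.1 193.2 depth 0.988
wrist 0 257.9 237.5 depth 0.174
wrist 0.017 257.9 225.5 depth 0.19
[ 0.51807156 -0.15979468  0.17405109] [ 0.51779701 -0.1602304   0.19251598] [ 0.51429501 -0.15857175  0.19377641] [ 0.52023073 -0.1602411   0.17193297]
[0.341 0.342 0.151 0.147 0.143 0.14  0.136 0.133]
72
[[ 0.518 -0.173  0.161]
 [ 0.52  -0.166  0.161]
 [ 0.522 -0.161  0.163]
 [ 0.519 -0.178  0.165]
 [ 0.518 -0.18   0.165]
 [ 0.522 -0.161  0.166]
 [ 0.518 -0.177  0.167]
 [ 0.518 -0.179  0.169]
 [ 0.526 -0.171  0.169]
 [ 0.525 -0.178  0.169]
 [ 0.525 -0.167  0.17 ]
 [ 0.523 -0.161  0.17 ]]
```

The visible fingertips are about 9 mm above the reported TCP, not 17 mm below it. The fingers therefore shut just over the cap. I'll reopen and go about 26 mm lower.

apply_moves:
  steps:
    - [[0,0,0],[0,0,0],0.8]
    - [[0,0,0],[0,0,0],0.8]
    - [[0,0,0],[0,0,0],0.8]
    - [[0,0,0],[0,0,0],0.8]
    - [[0,0,0],[0,0,0],0.8]
    - [[0,0,0],[0,0,0],0.8]
    - [[0,0,0.1],[0,0,0],0.8]
    - [[0,0,0.1],[0,0,0],0.8]

```text
clock: 5.07
eef_pos: [0.5143, -0.1694, 0.1082]
tool_rot: [0.781, 0.624, 0.001, 0.002]
ft_force: [-0.4, -0.4, -0.9]
grip_width: 0.0685
grasp_force: 0.0
```

Run:
```python
from h import *
o,R=state(); p,d,C=snap("wrist","w4"); blobs(d,C,.055,.065,(.5145,-.169),.05); togo(o,R,(.513,-.169,.022))
o,R=state()
q,e,D=snap("scene"); Q=cloud(e,D); X=o['eef_pos']
m=(Q[...,2]>.08)&(np.hypot(Q[...,0]-X[0],Q[...,1]-X[1])<.07)&(Q[...,2]<.2); b=Q[m]; i=np.argsort(b[:,2])[:6]; print(b[i].round(3))
```

```text
t 5.07 eef [ 0.5143 -0.1694  0.1082] yaw_y -12.79 tilt [ 0.0038 -0.0013] w 0.0685 F [-0.4 -0.4 -0.9]
blob [256.3 206.8] mean [ 0.5134 -0.1683  0.0599] circ [ 513.1 -169.3] 14.2
to go (full-scale) [ 0.0007 -0.0085  0.4308]
t 5.12 eef [ 0.5108 -0.1682  0.1031] yaw_y -12.78 tilt [-0.005   0.0016] w 0.0685 F [-0.6  0.2 -3.2]
[[ 0.551 -0.18   0.123]
 [ 0.475 -0.17   0.125]
 [ 0.553 -0.167  0.126]
 [ 0.55  -0.184  0.127]
 [ 0.477 -0.159  0.127]
 [ 0.55  -0.186  0.128]]
```

apply_moves:
  steps:
    - [[0,-0.005,0.1],[0,0,0],0.8]
    - [[0,0,0.13],[0,0,0],0.8]
    - [[0,0,0.11],[0,0,0],0.8]
    - [[0,0,0.065],[0,0,0],0.8]
    - [[0,0,0],[0,0,0],0.3]
    - [[0,0,0],[0,0,0],0]
    - [[0,0,0],[0,0,0],0]
    - [[0,0,0],[0,0,0],0]

```text
clock: 5.83
eef_pos: [0.5134, -0.1692, 0.0283]
tool_rot: [0.781, 0.624, 0.001, 0.001]
ft_force: [-0.2, -0.0, -1.1]
grip_width: 0.0255
grasp_force: 58.9
```

apply_moves:
  steps:
    - [[0,0,0],[0,0,0],0]
    - [[0,0,0],[0,0,0],0]
    - [[0,0,0],[0,0,0],0]
    - [[0,0,0],[0,0,0],0]
    - [[0,0,0],[0,0,0],0]
    - [[0,0,-0.05],[0,0,0],0]
    - [[0,0,-0.05],[0,0,0],0]
    - [[0,0,0],[0,0,0],0]

```text
clock: 6.5
eef_pos: [0.5134, -0.1692, 0.0488]
tool_rot: [0.781, 0.624, 0.001, 0.002]
ft_force: [0.1, -0.6, -0.4]
grip_width: 0.0264
grasp_force: 59.1
```

apply_moves:
  steps:
    - [[0,0,-0.15],[0,0,0],0]
    - [[0,0,-0.18],[0,0,0],0]
    - [[0,0,-0.18],[0,0,0],0]
    - [[0.1,-0.035,-0.13],[0,0,0],0]
    - [[0.15,-0.05,-0.06],[0,0,0],0]
    - [[0.19,-0.064,0],[0,0,0],0]
    - [[0.19,-0.064,0],[0,0,0],0]
    - [[0.19,-0.064,0],[0,0,0],0]

```text
clock: 7.17
eef_pos: [0.4939, 0.0048, 0.1871]
tool_rot: [0.782, 0.623, 0.001, 0.0]
ft_force: [0.6, 0.1, -1.6]
grip_width: 0.0257
grasp_force: 59.4
```

apply_moves:
  steps:
    - [[0.19,-0.064,0],[0,0,0],0]
    - [[0.19,-0.064,0],[0,0,0],0]
    - [[0.15,-0.05,0],[0,0,0],0]
    - [[0.066,-0.023,0],[0,0,0],0]
    - [[0,0,0],[0,0,0],0]
    - [[0,0,0],[0,0,0],0]
    - [[0,0,0],[0,0,0],0]
    - [[0,0,0],[0,0,0],0]

```text
clock: 7.83
eef_pos: [0.4814, 0.1276, 0.1863]
tool_rot: [0.782, 0.623, -0.0, 0.0]
ft_force: [-0.4, -0.4, -0.1]
grip_width: 0.0256
grasp_force: 59.4
```

Run:
```python
from h import *
o,R=state(); togo(o,R,(.4826,.1283,.2)); p,d,C=snap("wrist","w5"); np.savez("w5",d=d,p=p)
print(wells(d,C,None).round(4))
P=cloud(d,C); X=o['eef_pos']; blobs(d,C,.12,.26,X[:2],.07)
q,e,D=snap("scene"); blobs(e,D,.15,.26,X[:2],.06)
cv2.imwrite("pics/w5s.png",np.hstack([p[:,60:440],cv2.resize(q[60:220,190:350],(384,384))])[:,:,::-1])
```

```text
t 7.83 eef [0.4814 0.1276 0.1863] yaw_y -12.88 tilt [-0.     -0.0004] w 0.0256 F [-0.4 -0.4 -0.1]
to go (full-scale) [ 0.0049  0.0049 -0.0683]
[[0.5062 0.2377 0.0217 0.5059 0.238  0.0226]
 [0.4937 0.1816 0.0183 0.4937 0.181  0.0194]
 [0.4827 0.1323 0.0147 0.4826 0.1323 0.0152]]
blob [258.2 284.1] mean [0.4828 0.1328 0.2354] circ [482.9 133. ] 50.8
blob [258.6 114.2] mean [0.4892 0.1197 0.2152] circ [481.4 127.5] 51.2
```

View pics/w5s.png

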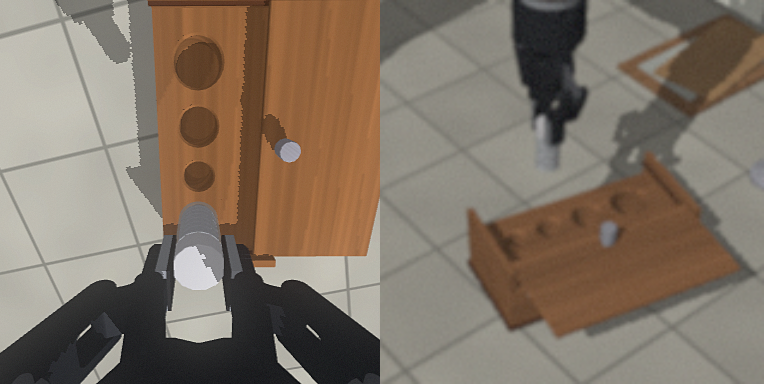

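The tube is held upright under the fingers: cap at (258,267) in the wrist image, with the wells above it in the picture. I'll now compare tube and well positions across cameras, with the arm at rest.

Run:
```python
from h import *
o,R=state(); X=o['eef_pos']; p,d,C=snap("wrist"); print(wells(d,C,None).round(4))
s=np.load("s1.npz"); print("top",wells(s['d'],cal("top"),None).round(4))
print("scene",wells(s['e'],cal("scene"),None).round(4))
q,e,D=snap("scene"); print("scene now",wells(e,D,None).round(4))
def tube(P,img,tag):
    hs=cv2.cvtColor(img,cv2.COLOR_RGB2HSV)
    m=(hs[...,1]<45)&(hs[...,2]>75)&(np.hypot(P[...,0]-X[0],P[...,1]-X[1])<.03)&(P[...,2]>.1)&(P[...,2]<.24)
    b=P[m]; print(tag,len(b),"z range",np.percentile(b[:,2],[1,99]).round(4))
    zt=np.percentile(b[:,2],98)
    cap=b[b[:,2]>zt-.003]; c,r=cv2.minEnclosingCircle((cap[:,:2]*1000).astype(np.float32)); print(" cap",cap.mean(0).round(4),np.round(c,1),round(r,1))
    for lo in np.arange(.14,zt-.005,.008):
        k=b[(b[:,2]>lo)&(b[:,2]<lo+.008)]
        if len(k)>15:
            A=np.c_[2*k[:,:2],np.ones(len(k))]; # fixed-radius fit
            from scipy.optimize import least_squares
            f=least_squares(lambda c:np.hypot(k[:,0]-c[0],k[:,1]-c[1])-.014,k[:,:2].mean(0)-.01*(0),loss='soft_l1',f_scale=.001); print("  z",lo.round(3),len(k),f.x.round(4),np.sqrt((f.fun**2).mean()).round(4))
tube(cloud(d,C),p,"wrist"); tube(cloud(e,D),q,"scene")
```

```text
t 7.93 eef [0.4815 0.1275 0.1863] yaw_y -12.9 tilt [-0.     -0.0002] w 0.0257 F [ 0.6 -0.2 -1. ]
[[0.5062 0.2378 0.0218 0.5062 0.238  0.0224]
 [0.4937 0.1816 0.0183 0.4936 0.1813 0.0191]
 [0.4827 0.1324 0.0147 0.4827 0.1322 0.0153]]
top [[0.5074 0.238  0.0214 0.5076 0.2387 0.0232]
 [0.4937 0.1804 0.018  0.4921 0.1794 0.0208]
 [0.4837 0.1318 0.0143 0.4832 0.1321 0.0157]
 [0.4739 0.0883 0.0109 0.4743 0.0891 0.0125]]
scene [[0.5085 0.2369 0.0205 0.5097 0.2369 0.0243]
 [0.4956 0.1813 0.0173 0.4969 0.1819 0.0198]]
scene now [[0.5092 0.2377 0.0211 0.5096 0.2385 0.0254]
 [0.4948 0.1804 0.0169 0.4948 0.1813 0.0189]]
wrist 4428 z range [0.1647 0.2364]
 cap [0.4836 0.1351 0.2355] [484.1 137.3] 26.0
  z 0.156 39 [0.4813 0.1271] 0.0002
  z 0.164 130 [0.4814 0.127 ] 0.0002
  z 0.172 184 [0.4815 0.1271] 0.0002
  z 0.18 211 [0.4816 0.127 ] 0.0002
  z 0.188 239 [0.4816 0.127 ] 0.0002
  z 0.196 305 [0.4817 0.1271] 0.0018
  z 0.204 444 [0.4817 0.1273] 0.0034
  z 0.212 2317 [0.4818 0.127 ] 0.0055
  z 0.22 214 [0.4836 0.1364] 0.0039
  z 0.228 267 [0.4836 0.1365] 0.0042
scene 217 z range [0.1592 0.2346]
 cap [0.4821 0.1176 0.2341] [480.  118.3] 22.1
  z 0.156 16 [0.4806 0.1291] 0.0011
  z 0.164 26 [0.4807 0.1282] 0.0017
  z 0.172 28 [0.481  0.1285] 0.0015
  z 0.18 26 [0.481  0.1287] 0.0009
  z 0.188 19 [0.4818 0.1281] 0.0014
  z 0.196 20 [0.4871 0.1279] 0.0022
  z 0.204 20 [0.4893 0.1261] 0.0042
  z 0.212 34 [0.4852 0.1277] 0.0038
```

apply_moves:
  steps:
    - [[0.026,0.002,0.05],[0,0,0],0]
    - [[0,0,0.1],[0,0,0],0]
    - [[0,0,0.1],[0,0,0],0]
    - [[0,0,0.1],[0,0,0],0]
    - [[0,0,0.07],[0,0,0],0]
    - [[0,0,0],[0,0,0],0]
    - [[0,0,0],[0,0,0],0]
    - [[0,0,0],[0,0,0],0]

```text
clock: 8.7
eef_pos: [0.4835, 0.1338, 0.1028]
tool_rot: [0.781, 0.624, 0.0, 0.0]
ft_force: [0.2, -0.5, -1.0]
grip_width: 0.0255
grasp_force: 59.4
```

```bash
cat >> h.py <<'E'
from scipy.optimize import least_squares
def tube(d,C,p,X,r,zlo,zhi,rad=.03):
    P=cloud(d,C); hs=cv2.cvtColor(p,cv2.COLOR_RGB2HSV)
    m=(hs[...,1]<45)&(hs[...,2]>60)&(np.hypot(P[...,0]-X[0],P[...,1]-X[1])<rad)&(P[...,2]>zlo)&(P[...,2]<zhi); k=P[m]
    print("tube zrange",np.percentile(k[:,2],[1,99]).round(4),len(k))
    for a,b in ((zlo,(zlo+zhi)/2),((zlo+zhi)/2,zhi)):
        q=k[(k[:,2]>=a)&(k[:,2]<b)]
        if len(q)>10:
            f=least_squares(lambda c:np.hypot(q[:,0]-c[0],q[:,1]-c[1])-r,q[:,:2].mean(0),loss='soft_l1',f_scale=.001); print(" z",round(a,3),len(q),f.x.round(4),np.sqrt((f.fun**2).mean()).round(4))
E
python3 - <<'E'
from h import *
o,R=state(); X=o['eef_pos']; p,d,C=snap("wrist"); print(wells(d,C,None).round(4))
b=X[2]-.03; tube(d,C,p,X,.014,b,b+.03); cv2.imwrite("pics/w6.png",p[:,:,::-1])
E
```

```text
t 8.7 eef [0.4835 0.1338 0.1028] yaw_y -12.8 tilt [0.0009 0.0003] w 0.0255 F [ 0.2 -0.5 -1. ]
[[ 0.5061  0.2377  0.0218  0.5062  0.2379  0.0224]
 [ 0.4936  0.1819  0.0183  0.4936  0.1819  0.0188]
 [ 0.4825  0.1325  0.0136  0.4826  0.1332  0.0152]
 [ 0.3525  0.0115  0.0292  0.3598  0.0046  0.0389]
 [ 0.459   0.0232  0.0186  0.4559  0.0097  0.0189]
 [ 0.5469 -0.0373  0.0262  0.5405 -0.0392  0.0368]]
tube zrange [0.0757 0.1026] 586
 z 0.073 236 [0.4834 0.1334] 0.0002
 z 0.088 350 [0.4835 0.1334] 0.0002
```

apply_moves:
  steps:
    - [[-0.0065,-0.0035,0],[0,0,0],0]
    - [[0,0,0.02],[0,0,0],0]
    - [[0,0,0.02],[0,0,0],0]
    - [[0,0,0.02],[0,0,0],0]
    - [[0,0,0.02],[0,0,0],0]
    - [[0,0,0.02],[0,0,0],0]
    - [[0,0,0.02],[0,0,0],0]
    - [[0,0,0],[0,0,0],0]

```text
clock: 9.42
eef_pos: [0.4811, 0.1323, 0.0772]
tool_rot: [0.781, 0.624, -0.001, -0.0]
ft_force: [0.1, -0.8, -0.8]
grip_width: 0.0259
grasp_force: 59.4
```

apply_moves:
  steps:
    - [[0,0,0.02],[0,0,0],0]
    - [[0,0,0.02],[0,0,0],0]
    - [[0,0,0.02],[0,0,0],0]
    - [[0,0,0.02],[0,0,0],0]
    - [[0,0,0.02],[0,0,0],0]
    - [[0,0,0.02],[0,0,0],0]
    - [[0,0,0],[0,0,0],0]
    - [[0,0,0],[0,0,0],0]

```text
clock: 10.08
eef_pos: [0.4816, 0.1324, 0.054]
tool_rot: [0.781, 0.624, -0.0, -0.0]
ft_force: [-0.6, -1.1, -1.2]
grip_width: 0.0254
grasp_force: 59.4
```

Clean insertion. Releasing with a limited opening, then lifting.

apply_moves:
  steps:
    - [[0,0,0],[0,0,0],0.5]
    - [[0,0,0],[0,0,0],0.5]
    - [[0,0,0],[0,0,0],0.5]
    - [[0,0,0],[0,0,0],0.5]
    - [[0,0,-0.1],[0,0,0],0.5]
    - [[0,0,-0.2],[0,0,0],0.5]
    - [[0,0,-0.2],[0,0,0],0.5]
    - [[0,0,-0.2],[0,0,0],0.5]

```text
clock: 10.75
eef_pos: [0.4813, 0.1324, 0.1958]
tool_rot: [0.781, 0.624, -0.0, -0.0]
ft_force: [1.2, 0.7, 0.0]
grip_width: 0.0425
grasp_force: 0.0
```

Run:
```python
from h import *
o,R=state(); p,d,C=snap("wrist","w7"); blobs(d,C,.066,.1,(.4825,.1323),.025); q,e,D=snap("scene"); blobs(e,D,.066,.1,(.4825,.1323),.025,8)
togo(o,R,(.501,-.3588,.17)); togo(o,R,(.501,-.3588,.022))
```

```text
t 10.75 eef [0.4813 0.1324 0.1958] yaw_y -12.78 tilt [-0.0009 -0.0002] w 0.0425 F [1.2 0.7 0. ]
blob [258.4 179.6] mean [0.4819 0.1334 0.0738] circ [481.6 132.4] 14.2
blob [259.9 152. ] mean [0.4835 0.1308 0.0732] circ [482.  133.1] 16.0
to go (full-scale) [-2.373   0.6396  0.1294]
to go (full-scale) [-2.3727  0.6403  0.8694]
```

apply_moves:
  steps:
    - [[-0.15,0.04,0],[0,0,0],0.8]
    - [[-0.19,0.051,0],[0,0,0],0.8]
    - [[-0.19,0.051,0],[0,0,0],0.8]
    - [[-0.19,0.051,0],[0,0,0],0.8]
    - [[-0.19,0.051,0],[0,0,0],0.8]
    - [[-0.19,0.051,0],[0,0,0],0.8]
    - [[-0.19,0.051,0],[0,0,0],0.8]
    - [[-0.19,0.051,0],[0,0,0],0.8]

```text
clock: 11.52
eef_pos: [0.4935, -0.1756, 0.1942]
tool_rot: [0.781, 0.624, 0.0, 0.0]
ft_force: [1.1, 1.4, -0.1]
grip_width: 0.068
grasp_force: 0.0
```

apply_moves:
  steps:
    - [[-0.19,0.051,0],[0,0,0],0.8]
    - [[-0.19,0.051,0],[0,0,0],0.8]
    - [[-0.19,0.051,0],[0,0,0],0.8]
    - [[-0.19,0.051,0],[0,0,0],0.8]
    - [[-0.13,0.035,0.05],[0,0,0],0.8]
    - [[0,0,0.1],[0,0,0],0.8]
    - [[0,0,0.1],[0,0,0],0.8]
    - [[0,0,0],[0,0,0],0.8]

```text
clock: 12.18
eef_pos: [0.4982, -0.357, 0.1391]
tool_rot: [0.782, 0.623, -0.001, -0.004]
ft_force: [-0.6, 1.1, -0.5]
grip_width: 0.0682
grasp_force: 0.0
```

Run:
```python
from h import *
o,R=state(); p,d,C=snap("wrist","w8"); blobs(d,C,.055,.065,(.501,-.359),.05); togo(o,R,(.501,-.359,.025))
```

```text
t 12.18 eef [ 0.4982 -0.357   0.1391] yaw_y -12.87 tilt [-0.0071  0.0051] w 0.0682 F [-0.6  1.1 -0.5]
blob [260.6 196.5] mean [ 0.4996 -0.3589  0.06  ] circ [ 499.4 -359.6] 17.8
to go (full-scale) [-0.0085  0.0204  0.5704]
```

apply_moves:
  steps:
    - [[-0.01,0.008,0.06],[0,0,0],0.8]
    - [[0,0,0.13],[0,0,0],0.8]
    - [[0,0,0.15],[0,0,0],0.8]
    - [[0,0,0.13],[0,0,0],0.8]
    - [[0,0,0.08],[0,0,0],0.8]
    - [[0,0,0.015],[0,0,0],0.8]
    - [[0,0,0],[0,0,0],0]
    - [[0,0,0],[0,0,0],0]

```text
clock: 12.9
eef_pos: [0.5035, -0.3607, 0.0329]
tool_rot: [0.781, 0.624, 0.0, 0.001]
ft_force: [0.2, -0.4, 0.6]
grip_width: 0.0455
grasp_force: 0.0
```

apply_moves:
  steps:
    - [[0,0,0],[0,0,0],0]
    - [[0,0,0],[0,0,0],0]
    - [[0,0,0],[0,0,0],0]
    - [[0,0,0],[0,0,0],0]
    - [[0,0,0],[0,0,0],0]
    - [[0,0,0],[0,0,0],0]
    - [[0,0,-0.05],[0,0,0],0]
    - [[0,0,-0.1],[0,0,0],0]

```text
clock: 13.57
eef_pos: [0.5002, -0.3588, 0.0595]
tool_rot: [0.781, 0.624, -0.001, -0.003]
ft_force: [0.2, -0.1, -2.2]
grip_width: 0.0327
grasp_force: 59.5
```

apply_moves:
  steps:
    - [[0,0,-0.15],[0,0,0],0]
    - [[0,0,-0.19],[0,0,0],0]
    - [[0,0,-0.19],[0,0,0],0]
    - [[0.1,-0.024,-0.12],[0,0,0],0]
    - [[0.18,-0.043,0],[0,0,0],0]
    - [[0.19,-0.046,0],[0,0,0],0]
    - [[0.19,-0.046,0],[0,0,0],0]
    - [[0.19,-0.046,0],[0,0,0],0]

```text
clock: 14.23
eef_pos: [0.4993, -0.1839, 0.192]
tool_rot: [0.782, 0.624, 0.0, 0.0]
ft_force: [0.8, 0.7, -1.4]
grip_width: 0.0326
grasp_force: 59.6
```

apply_moves:
  steps:
    - [[0.19,-0.046,0],[0,0,0],0]
    - [[0.19,-0.046,0],[0,0,0],0]
    - [[0.19,-0.046,0],[0,0,0],0]
    - [[0.19,-0.046,0],[0,0,0],0]
    - [[0.19,-0.046,0],[0,0,0],0]
    - [[0.19,-0.046,0],[0,0,0],0]
    - [[0.19,-0.046,0],[0,0,0],0]
    - [[0.19,-0.046,0],[0,0,0],0]

```text
clock: 14.9
eef_pos: [0.4948, 0.1292, 0.192]
tool_rot: [0.781, 0.624, 0.0, 0.0]
ft_force: [0.1, 0.6, -1.9]
grip_width: 0.0329
grasp_force: 59.6
```

apply_moves:
  steps:
    - [[0.15,-0.036,0],[0,0,0],0]
    - [[0.1,-0.024,0],[0,0,0],0]
    - [[0.01,0,0.05],[0,0,0],0]
    - [[0,0,0.1],[0,0,0],0]
    - [[0,0,0.1],[0,0,0],0]
    - [[0,0,0],[0,0,0],0]
    - [[0,0,0],[0,0,0],0]
    - [[0,0,0],[0,0,0],0]

```text
clock: 15.57
eef_pos: [0.4956, 0.1803, 0.1422]
tool_rot: [0.782, 0.624, 0.0, 0.0]
ft_force: [0.1, -0.0, -2.0]
grip_width: 0.0326
grasp_force: 59.6
```

Run:
```python
from h import *
o,R=state(); X=o['eef_pos']; p,d,C=snap("wrist","w9"); print(wells(d,C,None).round(4)); togo(o,R,(.4937,.1816,.103))
b=X[2]-.033; tube(d,C,p,X,.0175,b,b+.03,.035)
```

```text
t 15.57 eef [0.4956 0.1803 0.1422] yaw_y -12.84 tilt [0.0009 0.0002] w 0.0326 F [ 0.1 -0.  -2. ]
[[0.5063 0.2383 0.0217 0.5062 0.238  0.0223]
 [0.4949 0.1851 0.0156 0.4939 0.1822 0.0187]]
to go (full-scale) [ 0.004  -0.0107  0.1961]
tube zrange [0.1111 0.1388] 672
 z 0.109 273 [0.4922 0.1811] 0.0002
 z 0.124 399 [0.4933 0.1808] 0.0003
```

Run:
```python
from h import *
o,R=state(); X=o['eef_pos']; p,d,C=snap("wrist")
for z in (.106,.111,.116,.121,.126): tube(d,C,p,X,.0175,z,z+.01,.035)
q,e,D=snap("scene"); cv2.imwrite("pics/s9.png",cv2.resize(np.hstack([p[100:340,140:380],cv2.resize(q[70:190,220:340],(240,240))]),None,fx=1.6,fy=1.6)[:,:,::-1])
```

```text
t 15.62 eef [0.4961 0.1805 0.1427] yaw_y -12.83 tilt [0.0021 0.0007] w 0.0326 F [-0.2 -0.1 -1. ]
tube zrange [0.1105 0.1159] 92
 z 0.111 89 [0.4923 0.1815] 0.0002
tube zrange [0.1112 0.1209] 188
 z 0.111 89 [0.4923 0.1815] 0.0002
 z 0.116 99 [0.4926 0.1814] 0.0002
tube zrange [0.1162 0.1259] 208
 z 0.116 99 [0.4926 0.1814] 0.0002
 z 0.121 109 [0.493  0.1812] 0.0002
tube zrange [0.1212 0.1309] 238
 z 0.121 109 [0.493  0.1812] 0.0002
 z 0.126 129 [0.4935 0.1811] 0.0002
tube zrange [0.1261 0.1359] 259
 z 0.126 129 [0.4935 0.1811] 0.0002
 z 0.131 130 [0.4939 0.181 ] 0.0002
```

View pics/s9.png

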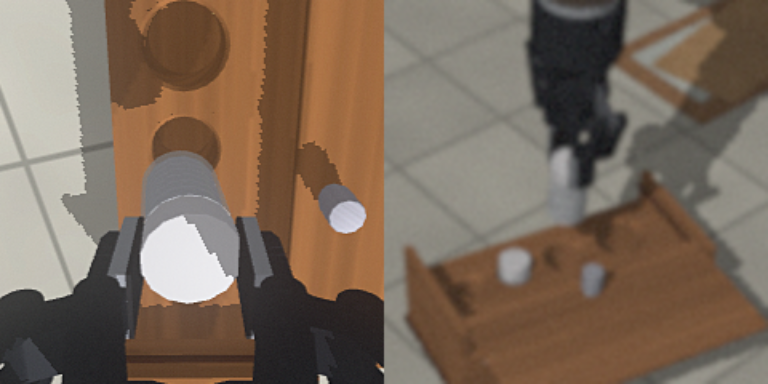

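The wide tube is tilted about 4.8° in the grip, top toward +x'. I'll turn the tool about its x axis to bring it upright, correct the position and lower to just above the mouth.

apply_moves:
  steps:
    - [[0.0035,-0.0055,0],[-0.0134,0,0],0]
    - [[0,0,0],[-0.0133,0,0],0]
    - [[0,-0.004,0.05],[0,0,0],0]
    - [[0,-0.0042,0.05],[0,0,0],0]
    - [[0,-0.0042,0.05],[0,0,0],0]
    - [[0,0,0],[0,0,0],0]
    - [[0,0,0],[0,0,0],0]
    - [[0,0,0],[0,0,0],0]

```text
clock: 16.38
eef_pos: [0.4945, 0.1815, 0.1108]
tool_rot: [0.781, 0.623, 0.026, 0.033]
ft_force: [0.1, 0.8, -0.5]
grip_width: 0.0331
grasp_force: 59.7
```

Run:
```python
from h import *
o,R=state(); X=o['eef_pos']; p,d,C=snap("wrist"); print(wells(d,C,None).round(4))
for z in (.074,.084,.094): tube(d,C,p,X,.0175,z,z+.01,.035)
```

```text
t 16.38 eef [0.4945 0.1815 0.1108] yaw_y -12.81 tilt [ 0.0808 -0.0188] w 0.0331 F [ 0.1  0.8 -0.5]
[[ 0.5061  0.2384  0.0217  0.506   0.2382  0.0222]
 [ 0.4936  0.1828  0.0162  0.4937  0.1838  0.0186]
 [ 0.4732  0.0909  0.011   0.4731  0.0908  0.0117]
 [ 0.3671  0.0536  0.0259  0.37    0.0525  0.0369]
 [ 0.5672 -0.0265  0.0221  0.5657 -0.0276  0.0323]]
tube zrange [0.0784 0.0839] 107
 z 0.079 103 [0.493  0.1819] 0.0002
tube zrange [0.0842 0.0939] 232
 z 0.084 109 [0.493  0.1819] 0.0002
 z 0.089 123 [0.493  0.1819] 0.0002
tube zrange [0.0941 0.1039] 265
 z 0.094 128 [0.4931 0.1818] 0.0002
 z 0.099 137 [0.4931 0.1818] 0.0002
```

apply_moves:
  steps:
    - [[0,0.001,0.025],[0,0,0],0]
    - [[0,-0.0021,0.025],[0,0,0],0]
    - [[0,-0.0021,0.025],[0,0,0],0]
    - [[0,-0.0021,0.025],[0,0,0],0]
    - [[0,-0.0021,0.025],[0,0,0],0]
    - [[0,-0.0021,0.025],[0,0,0],0]
    - [[0,0,0],[0,0,0],0]
    - [[0,0,0],[0,0,0],0]

```text
clock: 17.1
eef_pos: [0.4944, 0.1814, 0.0806]
tool_rot: [0.781, 0.623, 0.026, 0.033]
ft_force: [-0.5, -0.2, -2.1]
grip_width: 0.0327
grasp_force: 59.7
```

apply_moves:
  steps:
    - [[0,-0.0021,0.025],[0,0,0],0]
    - [[0,-0.0021,0.025],[0,0,0],0]
    - [[0,-0.0021,0.025],[0,0,0],0]
    - [[0,-0.0021,0.025],[0,0,0],0]
    - [[0,-0.0017,0.02],[0,0,0],0]
    - [[0,0,0],[0,0,0],0]
    - [[0,0,0],[0,0,0],0]
    - [[0,0,0],[0,0,0],0]

```text
clock: 17.77
eef_pos: [0.495, 0.1816, 0.0571]
tool_rot: [0.781, 0.623, 0.026, 0.033]
ft_force: [0.4, -0.3, -1.2]
grip_width: 0.0324
grasp_force: 59.7
```

apply_moves:
  steps:
    - [[0,0,0],[0,0,0],0.55]
    - [[0,0,0],[0,0,0],0.55]
    - [[0,0,0],[0,0,0],0.55]
    - [[0,0,0],[0,0,0],0.55]
    - [[0,0.0084,-0.1],[0,0,0],0.55]
    - [[0,0.017,-0.2],[0,0,0],0.55]
    - [[0,0.017,-0.2],[0.0134,0,0],0.55]
    - [[0,0.009,-0.2],[0.0133,0,0],0.55]

```text
clock: 18.43
eef_pos: [0.4937, 0.1815, 0.1993]
tool_rot: [0.781, 0.624, -0.001, -0.001]
ft_force: [1.7, 0.2, -0.1]
grip_width: 0.0473
grasp_force: 0.0
```

Run:
```python
from h import *
o,R=state(); p,d,C=snap("wrist","w10"); blobs(d,C,.066,.1,(.4935,.1818),.028); blobs(d,C,.066,.1,(.4825,.1323),.022); blobs(d,C,.105,.118,(.566,.149),.03)
q,e,D=snap("scene"); blobs(e,D,.105,.118,(.566,.149),.03,8)
togo(o,R,(.566,.149,.109))
```

```text
t 18.43 eef [0.4937 0.1815 0.1993] yaw_y -12.74 tilt [-0.0025  0.0002] w 0.0473 F [ 1.7  0.2 -0.1]
blob [257.6 178.2] mean [0.4934 0.1834 0.074 ] circ [493.2 182.4] 17.7
blob [257.4 221.8] mean [0.482  0.1341 0.0736] circ [481.7 132.8] 14.2
blob [339. 206.] mean [0.5649 0.1503 0.1106] circ [565.2 149.2] 9.1
blob [284.3 155.6] mean [0.567  0.1475 0.1105] circ [566.5 149.3] 9.8
to go (full-scale) [-0.0785  0.3895  0.4505]
```

apply_moves:
  steps:
    - [[-0.02,0.1,0],[0,0,0],0.6]
    - [[-0.03,0.15,0],[0,0,0],0.6]
    - [[-0.029,0.135,0.03],[0,0,0],0.6]
    - [[0,0,0.1],[0,0,0],0.6]
    - [[0,0,0.15],[0,0,0],0.6]
    - [[0,0,0.1],[0,0,0],0.6]
    - [[0,0,0.05],[0,0,0],0.6]
    - [[0,0,0],[0,0,0],0.6]

```text
clock: 19.2
eef_pos: [0.5645, 0.1485, 0.1083]
tool_rot: [0.781, 0.624, -0.003, -0.001]
ft_force: [-0.7, -0.2, -0.3]
grip_width: 0.0511
grasp_force: 0.0
```

Run:
```python
from h import *
o,R=state(); p,d,C=snap("wrist","w11"); blobs(d,C,.105,.116,(.5652,.1492),.02); o,R=state(); togo(o,R,(.5652,.1492,.083))
```

```text
t 19.2 eef [0.5645 0.1485 0.1083] yaw_y -12.79 tilt [-0.0057 -0.0016] w 0.0511 F [-0.7 -0.2 -0.3]
blob [258.9 236.1] mean [0.5655 0.1504 0.1106] circ [565.3 149.1] 9.3
t 19.25 eef [0.5657 0.1489 0.1104] yaw_y -12.78 tilt [-0.0025 -0.0007] w 0.0512 F [0.1 0.5 0.2]
to go (full-scale) [ 0.0013 -0.0027  0.1369]
```

apply_moves:
  steps:
    - [[0,0,0.05],[0,0,0],0.6]
    - [[0,0,0.05],[0,0,0],0.6]
    - [[0,0,0.035],[0,0,0],0.6]
    - [[0,0,0],[0,0,0],0.6]
    - [[0,0,0],[0,0,0],0]
    - [[0,0,0],[0,0,0],0]
    - [[0,0,0],[0,0,0],0]
    - [[0,0,0],[0,0,0],0]

```text
clock: 19.92
eef_pos: [0.567, 0.1492, 0.0853]
tool_rot: [0.781, 0.624, 0.001, 0.0]
ft_force: [-0.8, -0.3, 2.3]
grip_width: 0.0154
grasp_force: 58.6
```

apply_moves:
  steps:
    - [[0,0,0],[0,0,0],0]
    - [[0,0,0],[0,0,0],0]
    - [[0,0,0],[0,0,0],0]
    - [[0,0,0],[0,0,0],0]
    - [[0,-0.03,0],[0,0,0],0]
    - [[0,-0.05,0],[0,0,0],0]
    - [[0,-0.05,0],[0,0,0],0]
    - [[0,-0.05,0],[0,0,0],0]

```text
clock: 20.58
eef_pos: [0.5326, 0.157, 0.0852]
tool_rot: [0.782, 0.624, 0.001, 0.001]
ft_force: [2.4, -1.5, 4.7]
grip_width: 0.0153
grasp_force: 59.1
```

apply_moves:
  steps:
    - [[0,-0.05,0],[0,0,0],0]
    - [[0,-0.05,0],[0,0,0],0]
    - [[0,-0.05,0],[0,0,0],0]
    - [[0,-0.05,0],[0,0,0],0]
    - [[0,-0.04,0],[0,0,0],0]
    - [[0,-0.03,0],[0,0,0],0]
    - [[0,-0.015,0],[0,0,0],0]
    - [[0,0,0],[0,0,0],0]

```text
clock: 21.25
eef_pos: [0.4752, 0.1698, 0.0852]
tool_rot: [0.781, 0.624, 0.0, 0.0]
ft_force: [-1.5, 0.8, 7.6]
grip_width: 0.0153
grasp_force: 59.5
```

apply_moves:
  steps:
    - [[0,-0.005,0],[0,0,0],0]
    - [[0,-0.005,0],[0,0,0],0]
    - [[0,-0.005,0],[0,0,0],0]
    - [[0,-0.003,0],[0,0,0],0]
    - [[0,0,0],[0,0,0],0]
    - [[0,0,0],[0,0,0],0]
    - [[0,0,0],[0,0,0],0]
    - [[0,0,0],[0,0,0],0]

```text
clock: 21.92
eef_pos: [0.4727, 0.1704, 0.0852]
tool_rot: [0.781, 0.624, 0.001, 0.001]
ft_force: [1.5, -1.6, 6.5]
grip_width: 0.015
grasp_force: 59.3
```

apply_moves:
  steps:
    - [[0,-0.005,0],[0,0,0],0]
    - [[0,-0.005,0],[0,0,0],0]
    - [[0,-0.005,0],[0,0,0],0]
    - [[0,0,0],[0,0,0],0]
    - [[0,0,0],[0,0,0],0]
    - [[0,0,0],[0,0,0],0]
    - [[0,0,0],[0,0,0],0]
    - [[0,0,0],[0,0,0],0]

```text
clock: 22.58
eef_pos: [0.4702, 0.1709, 0.0852]
tool_rot: [0.782, 0.624, 0.001, 0.001]
ft_force: [1.7, -3.0, 4.9]
grip_width: 0.0151
grasp_force: 59.3
```

apply_moves:
  steps:
    - [[0,-0.005,0],[0,0,0],0]
    - [[0,-0.005,0],[0,0,0],0]
    - [[0,-0.005,0],[0,0,0],0]
    - [[0,0,0],[0,0,0],0]
    - [[0,0,0],[0,0,0],0]
    - [[0,0,0],[0,0,0],0]
    - [[0,0,0],[0,0,0],0]
    - [[0,0,0],[0,0,0],0]

```text
clock: 23.25
eef_pos: [0.4702, 0.1709, 0.0852]
tool_rot: [0.782, 0.623, 0.002, 0.003]
ft_force: [9.3, -4.2, -0.5]
grip_width: 0.0152
grasp_force: 58.8
```

The lid is against its stop: no movement, with about 10 N building. Letting go and lifting.

apply_moves:
  steps:
    - [[0,0,0],[0,0,0],0.6]
    - [[0,0,0],[0,0,0],0.6]
    - [[0,0,0],[0,0,0],0.6]
    - [[0,0,0],[0,0,0],0.6]
    - [[0,0,0],[0,0,0],0.6]
    - [[0,0,-0.1],[0,0,0],0.6]
    - [[0,0,-0.2],[0,0,0],0.6]
    - [[0,0,-0.2],[0,0,0],0.6]

```text
clock: 23.92
eef_pos: [0.4645, 0.1713, 0.1838]
tool_rot: [0.781, 0.624, -0.003, -0.001]
ft_force: [0.6, 0.4, 0.3]
grip_width: 0.0514
grasp_force: 0.0
```

apply_moves:
  steps:
    - [[0,0,-0.1],[0,0,0],0.6]
    - [[0,0,0],[0,0,0],0.6]
    - [[0,0,0],[0,0,0],0.6]
    - [[0,0,0],[0,0,0],0.6]
    - [[0,0,0],[0,0,0],0.6]
    - [[0,0,0],[0,0,0],0.6]
    - [[0,0,0],[0,0,0],0.6]
    - [[0,0,0],[0,0,0],0.6]

```text
clock: 24.58
eef_pos: [0.4661, 0.1716, 0.2035]
tool_rot: [0.781, 0.624, -0.001, -0.0]
ft_force: [0.1, -0.2, 0.1]
grip_width: 0.0513
grasp_force: 0.0
```

Run:
```python
from h import *
o,R=state(); p,d,C=snap("wrist","w12"); blobs(d,C,.105,.118,(.469,.171),.03); blobs(d,C,.082,.092,(.488,.167),.15,300)
q,e,D=snap("scene","s12"); cv2.imwrite("pics/end.png",np.hstack([p,q])[::1,:,::-1][:, ::1] if 0 else cv2.resize(np.hstack([p,q])[:,:,::-1],(800,300)))
```

```text
t 24.58 eef [0.4661 0.1716 0.2035] yaw_y -12.79 tilt [-0.0018 -0.0007] w 0.0513 F [ 0.1 -0.2  0.1]
blob [263. 189.] mean [0.4708 0.1712 0.1107] circ [470.4 170.6] 8.9
blob [302.2 157. ] mean [0.5132 0.1827 0.0873] circ [504.9 162.9] 134.7
```

View pics/end.png

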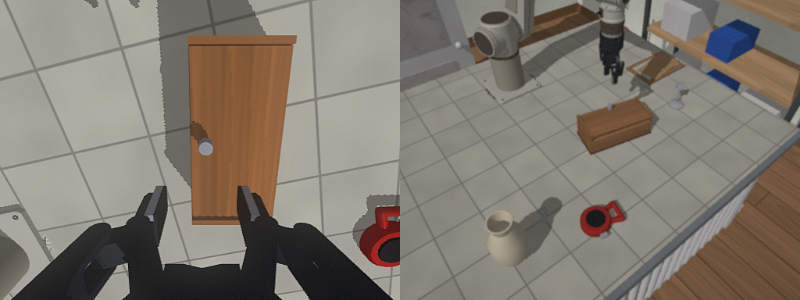

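The knob moved 97.2 mm, which matches the lid opening I measured. The lid is shut flush (knob at (205,147) in the left half), the gripper is clear, and the other objects look undisturbed.

```bash
python3 -c "
from workcell import bot
print(bot.job_done())"
```

```text
the job is handed in; nothing more can be done
None
```

The narrow tube is down in well1 and the wide tube in well2, the lid is slid fully shut by its knob and released, the other four items were left alone, and the job is handed in at about 25 s.

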